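# Tidy the nest of parts pots on the electronics desk

## Task

The job on the desk is finished, so put the four empty steel parts pots away: slide the largest pot, upright and without lifting it, wholly onto the round black mat, and nest the others inside it in order of size, each fully seated upright in the next larger one. Leave everything else on the desk where it stands.

Things in the scene. Friction and masses are not known exactly. Their poses are not given: they have to be found in the camera images.
- pot_1: The largest of 4 round, open, plain steel parts pots, alike but for size. Collar 70 mm across, its top 24 mm of height, 8 mm thick round a 54 mm mouth; height 64; body under the collar tapers 59 to 56 mm at the foot (wall 2.5, floor 4). 300 g. Starts upright. Origin: underside centre, z up. Dark felt under its foot, so it slides easily (friction about 0.2). Starts off the mat.
- pot_2: The second largest of 4 round, open, plain steel parts pots, alike but for size. Collar 60 mm across, its top 24 mm of height, 8 mm thick round a 44 mm mouth; height 58; body under the collar tapers 49 to 41 mm at the foot (wall 2.5, floor 4). 120 g. Starts upright. Origin: underside centre, z up. Nested: collar sits on the larger pot's rim, foot 30 mm above its foot, 2.5 mm play.
- pot_3: The third of 4 round, open, plain steel parts pots, alike but for size. Collar 50 mm across, its top 24 mm of height, 8 mm thick round a 34 mm mouth; height 52; body under the collar tapers 39 to 31 mm at the foot (wall 2.5, floor 4). 90 g. Starts upright. Origin: underside centre, z up. Nested: collar sits on the larger pot's rim, foot 30 mm above its foot, 2.5 mm play.
- pot_4: The smallest of 4 round, open, plain steel parts pots, alike but for size. Collar 40 mm across, its top 24 mm of height, 8 mm thick round a 24 mm mouth; height 46; body under the collar tapers 29 to 21 mm at the foot (wall 2.5, floor 4). 60 g. Starts upright. Origin: underside centre, z up. Nested: collar sits on the larger pot's rim, foot 30 mm above its foot, 2.5 mm play.
- mat: The pots' place: a round black rubber mat 110 mm across lying on the desk, under 1 mm thick, fixed, so thin that things slide onto it without catching. Origin: its centre on the desk.
- reel: Bystander among the pots: a black solder reel wound with wire, standing on its end, 58 mm across, 46 mm high. Origin: centre of its underside.
- tape: Bystander among the pots: a roll of black insulating tape lying flat, a ring 64 mm across, 19 mm high, 38 mm hole. Origin: centre of its underside.
- jar: Bystander among the pots: an amber flux jar with a black cap, 54 mm across, 48 mm high. Origin: centre of its underside.
- spray: Bystander among the pots: a white and blue spray can, 52 mm across, 138 mm high. Origin: centre of its underside.
- mouse: Bystander to the right of the pots (-y): a black computer mouse 100 mm long (its x axis), 58 mm wide, 34 mm high. Origin: centre of its underside.
- meter: Bystander to the left of the pots (+y): a yellow handheld multimeter lying on its back, 185 mm long (its x axis), 88 mm wide, 45 mm high. Origin: centre of its underside.
- mug: Bystander at the back left: a white mug 80 mm across, 95 mm high, handle on its +y side reaching 77 mm from its axis, on a 6 mm cork coaster. Origin: centre of its underside.
- espresso: Bystander at the back right: a white espresso cup on its saucer (one piece), saucer 120 mm across, cup 62 mm across, 55 mm high in all. Origin: centre of the saucer's underside.
Things that resemble listed ones, but are neither listed nor needed, are in the scene too. What is shaped like the pot_1 but purple or red is not meant.

How it is judged:
At the end, for the whole second after the job is handed in: Largest pot upright on the desk within 27 mm of the mat's centre; second pot in it, third in the second, smallest in the third, each with its foot 27 to 33 mm above its holder's foot, centred within 6 mm and aligned within 0.06 rad; all at rest (horizontal distance between pot_1 and mat below 0.027 m and height (world z) of pot_1 below 0.004 m and angle between pot_1's own z axis and vertical below 0.05 rad and linear speed of each of pot_1, pot_2, pot_3, pot_4 below 0.02 m/s and z of pot_2 in the frame of pot_1 between 0.027 and 0.033 m and horizontal distance between pot_2 and pot_1 below 0.006 m and angle between the z axis of pot_2 and the z axis of pot_1, either way round below 0.06 rad and angle between each of pot_2, pot_3, pot_4's own z axis and vertical below 0.12 rad and z of pot_3 in the frame of pot_2 between 0.027 and 0.033 m and horizontal distance between pot_3 and pot_2 below 0.006 m and angle between the z axis of pot_3 and the z axis of pot_2, either way round below 0.06 rad and z of pot_4 in the frame of pot_3 between 0.027 and 0.033 m and horizontal distance between pot_4 and pot_3 below 0.006 m and angle between the z axis of pot_4 and the z axis of pot_3, either way round below 0.06 rad); the robot touches nothing.
It fails at once if the largest pot was lifted off the desk (its underside's centre more than 15 mm up) or tipped (height (world z) of pot_1 above 0.015 m or angle between pot_1's own z axis and vertical above 0.5 rad).
It fails at once if the reel, tape, jar or spray can was knocked over or shoved more than 25 mm (distance of any of reel, jar, spray, tape from where it was at the start of the episode above 0.025 m or angle between any of reel, jar, spray, tape's own z axis and vertical above 0.35 rad).
It fails at once if the mouse, meter, mug or espresso cup was knocked over or shoved more than 25 mm (distance of any of mouse, meter, mug, espresso from where it was at the start of the episode above 0.025 m or angle between any of mouse, meter, mug, espresso's own z axis and vertical above 0.35 rad).
It also fails if it takes over 72 s, if anything falls off the work surface, if the arm or the gripper's body presses on something with over 40 N, if the wrist force passes 120 N, or if a joint passes its speed limit or range.

## Robot

A 6-joint arm with a two-finger parallel gripper is mounted at the origin on the work surface. World frame = base frame: x ahead of the robot, y to its left, z up, the work surface at z = 0. Lengths are in m, angles in rad, forces in N, time in s.
With the tool pointing down it reaches from about 0.4 to 0.825 m from the base axis. Payload 7 kg.
Tool frame: the origin (TCP) lies between the finger pads; the fingertips stand 25 mm ahead of it and the grasp point (between the pads) lies 6 mm ahead of it (arm.tip_extent is the z of the fingertips in the tool frame, in m); z points along the fingers, x is the direction in which the jaws open and shut, and the axes are right-handed (so a half turn about z gives the same grasp; the last joint's range is limited). The gripper opens to 88 mm and grips with 3 to 60 N. Pads are 19 mm wide; open, the fingers measure 130 mm over their backs; the gripper's body (78 mm by 193 mm) begins 47 mm behind the grasp point.
Start: joints at [1.633, 0.359, 0.012, 0, -1.224, -0.288], TCP at [0.151, 0.658, 0.252] pointing down, gripper open.
Joint ranges: [-3.07, 3.07], [-1.43, 2.12], [-1.02, 1.25], [-3.03, 1.67], [-3.05, -0], [-3.03, 3.03]. Speed limits (rad/s): [2.39, 2.39, 3.01, 3.14, 3.14, 3.14].

## Interface

Orientations are given as [roll, pitch, yaw] about the fixed x, y, z axes, in that order (R = Rz(yaw) Ry(pitch) Rx(roll)).
In Python, from station import monitor, grab_frame, job_done, arm gives the robot as it stands.
- The arm moves only by the shell command python3 -m jog 'ROWS' [FORCE]. ROWS is JSON, a list that holds one entry, the list of rows, each a list of 7 numbers: the shift along the world's x, y, z in m, then the turn, a rotation vector about the world's x, y, z in rad, then the opening, from 0 (shut) to 1 (fully open). In form: [[[dx, dy, dz, ax, ay, az, claw], ...]]. A call has 1 to 20 rows; each row shifts and turns the commanded pose from where the row before left it; what a row does not reach is not made up. A row lasts 1/8 s, in which the tool goes at most 62.5 mm and 10.7 degrees, less where a joint would pass 70% of its speed; a pose out of reach is approached as far as the arm can. A call is refused whole if a number of a shift passes 0.0625 or a number of a turn 0.188, either way. A call with a gripper value outside its range is refused whole. The fingers move at their own pace and stop on an object; FORCE is the grip in N (left out, the last holds). Time passes only in rows, so rows that do not move let the fingers close. It gives the time, the measured TCP pose, the force and the opening at its end, in the units of the state.
- monitor.get_state(): the state, without advancing time (a new reading comes with each control period).
- grab_frame(name): name is "side" or "top"; returns a dict with "pixels" (384x512x3 uint8, red, green, blue), "K" (3x3 intrinsics, pixels), "view" (4x4, takes a point from world to camera coordinates). Camera axes: x right, y down, z forward; pixel columns grow to the right and rows downward; lengths in m; the calibration is good to about 2 mm. A picture is of the moment at which its call begins. There is no depth.
- job_done(): hands the job in, once; it reports no verdict.
The state is a dict: "t": time; "q": joint angles; "qd": joint speeds; "joint_efforts": joint torques, N m; "eef_pos": TCP position; "ee_rot": TCP orientation; "force": force on the tool from outside, world axes, zero at the start; "moment": the same for the moment, N m; "width": finger opening in m.
Only numpy, scipy, OpenCV 4.12 (cv2) and the standard library are available. Lean on these libraries where they do the work, as an engineer would, in place of code of your own. Each camera call takes 0.05 s, during which the arm holds its last target.

## Working session

There is one attempt and no reset: what is moved stays moved. The work goes in short steps, Python scripts to look and compute and a shell command to move; the robot and the scene stay as the last step left them, time stands still between calls to the robot, and variables do not carry over. Pictures are saved under pics/ and viewed, and the job is handed in when it is done.

```bash
ls; mkdir -p pics; python3 - <<'E'
from station import monitor, grab_frame
import cv2, numpy as np
s=monitor.get_state(); print(s)
for n in("side","top"):
    f=grab_frame(n); cv2.imwrite(f"pics/{n}0.png",cv2.cvtColor(f["pixels"],cv2.COLOR_RGB2BGR)); print(n,f["K"].round(1).tolist(),f["view"].round(4).tolist())
    np.savez(f"{n}.npz",K=f["K"],view=f["view"])
E
```

```text
pics
{'t': 0.0, 'q': array([ 1.63307389e+00,  3.59386648e-01,  1.10457788e-02, -3.37106004e-04,
       -1.22412962e+00, -2.88127483e-01]), 'qd': array([-4.40563813e-05, -1.89851473e-03,  4.64640226e-04, -1.22432895e-03,
        1.15311975e-03,  1.42467231e-04]), 'joint_efforts': array([ 4.82715659e-04, -5.82709765e+01,  2.93049985e+01,  6.99693114e+00,
        6.85519277e-03, -1.65815354e-04]), 'eef_pos': array([0.15106596, 0.65740242, 0.25061948]), 'ee_rot': array([-3.14142072e+00, -1.69520927e-03, -1.79676120e+00]), 'force': array([0.2167388 , 0.23606386, 0.16840748]), 'moment': array([0.07187974, 0.01958686, 0.01606859]), 'width': 0.087416176921127}
side [[433.7, 0.0, 249.8], [0.0, 433.7, 185.4], [0.0, 0.0, 1.0]] [[0.9504, -0.3109, -0.0058, -0.5108], [-0.1735, -0.5148, -0.8396, 0.1051], [0.2581, 0.7989, -0.5432, 1.2639], [0.0, 0.0, 0.0, 1.0]]
top [[366.9, 0.0, 258.5], [0.0, 366.9, 194.8], [0.0, 0.0, 1.0]] [[0.0219, -0.9996, -0.0165, -0.0043], [-0.9933, -0.0199, -0.1141, 0.5261], [0.1137, 0.0189, -0.9933, 1.0902], [0.0, 0.0, 0.0, 1.0]]
```

```bash
python3 - <<'E'
import cv2
t=cv2.imread("pics/top0.png"); cv2.imwrite("pics/top0b.png",cv2.resize(t,(784,588),interpolation=cv2.INTER_CUBIC))
E
```

```text
(no output)
```

View pics/side0.png

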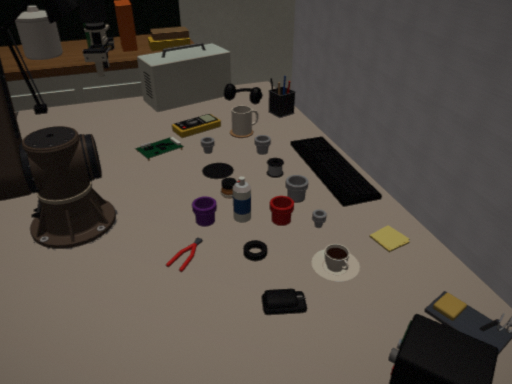

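View pics/top0.png

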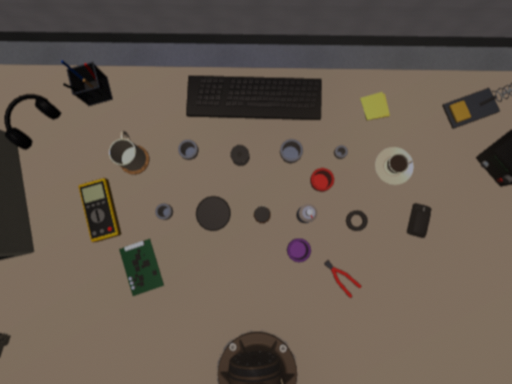

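```bash
cat > h.py <<'E'
import numpy as np, cv2
C={n:np.load(f"{n}.npz") for n in("side","top")}
def ray(n,u,v,z):
    K=C[n]["K"];V=C[n]["view"];R=V[:3,:3];t=V[:3,3]
    c=-R.T@t; d=R.T@np.linalg.solve(K,[u,v,1.]); return c+d*(z-c[2])/d[2]
def proj(n,p):
    K=C[n]["K"];V=C[n]["view"];q=K@(V[:3,:3]@np.array(p)+V[:3,3]); return q[:2]/q[2]
def crop(src,out,x0,y0,w,h,k):
    im=cv2.imread(src)[y0:y0+h,x0:x0+w]; cv2.imwrite(out,cv2.convertScaleAbs(cv2.resize(im,None,fx=k,fy=k,interpolation=cv2.INTER_CUBIC),alpha=1.8))
E
python3 - <<'E'
from h import *
crop("pics/top0.png","pics/t1.png",145,130,220,140,3.6)
crop("pics/side0.png","pics/s1.png",180,90,170,140,4.5)
E
```

```text
(no output)
```

View pics/t1.png

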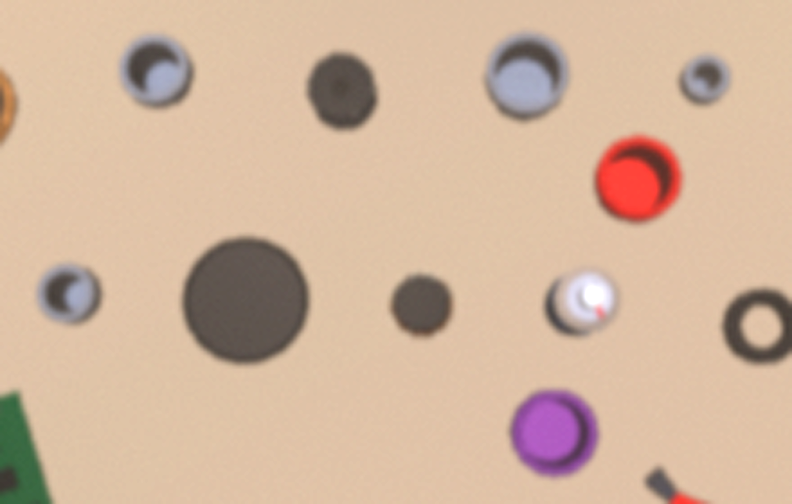

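View pics/s1.png

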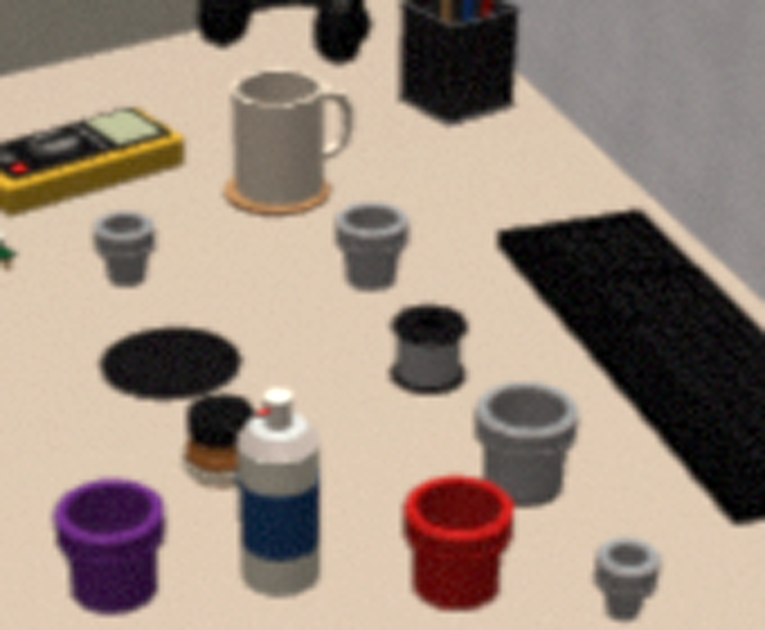

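```bash
cat >> h.py <<'E'
def pts(n,u,v,z,x0=145,y0=130,k=3.6):
    return ray(n,x0+(u+.5)/k-.5,y0+(v+.5)/k-.5,z)
def overlay(src,n,out,circs,x0,y0,w,h,k):
    im=cv2.imread(src)[y0:y0+h,x0:x0+w]; im=cv2.convertScaleAbs(cv2.resize(im,None,fx=k,fy=k,interpolation=cv2.INTER_CUBIC),alpha=1.6)
    a=np.linspace(0,2*np.pi,60)
    for (x,y,z,r) in circs:
        P=np.array([proj(n,[x+r*np.cos(t),y+r*np.sin(t),z]) for t in a]); P=(P-[x0,y0]+.5)*k-.5
        cv2.polylines(im,[np.int32(np.round(P*16))],True,(0,255,0),1,cv2.LINE_AA,4)
    cv2.imwrite(out,im)
E
python3 - <<'E'
from h import *
for nm,u,v,z in [("pot1",527,75,.064),("pot2",157,71,.058),("pot3",69,294,.052),("pot4",705,79,.046),("mat",246,300,0),("reel",342,87,.046),("jar",421,304,.048),("spray",593,293,.13),("red",638,178,.064),("purple",554,432,.064),("tape",763,326,.019)]:
    print(nm,pts("top",u,v,z).round(4))
P=dict(pot1=(.035,.064),pot2=(.03,.058),pot3=(.025,.052),pot4=(.02,.046))
uv=dict(pot1=(527,75),pot2=(157,71),pot3=(69,294),pot4=(705,79))
cs=[]
for k,(r,h) in P.items():
    p=pts("top",*uv[k],h); cs+= [(p[0],p[1],h,r),(p[0],p[1],h,r-.008)]
p=pts("top",246,300,0); cs.append((p[0],p[1],0,.055))
overlay("pics/side0.png","side","pics/s2.png",cs,180,120,170,120,4.6)
overlay("pics/top0.png","top","pics/t2.png",cs,145,130,220,100,3.6)
E
```

```text
pot1 [ 0.6579 -0.0884  0.064 ]
pot2 [0.6572 0.2221 0.058 ]
pot3 [0.4683 0.2885 0.052 ]
pot4 [ 0.6615 -0.2397  0.046 ]
mat [0.4696 0.1484 0.    ]
reel [0.6491 0.0668 0.046 ]
jar [ 0.4664 -0.004   0.048 ]
spray [ 0.4725 -0.1364  0.13  ]
red [ 0.573  -0.1807  0.064 ]
purple [ 0.3643 -0.1136  0.064 ]
tape [ 0.4556 -0.2934  0.019 ]
```

View pics/s2.png

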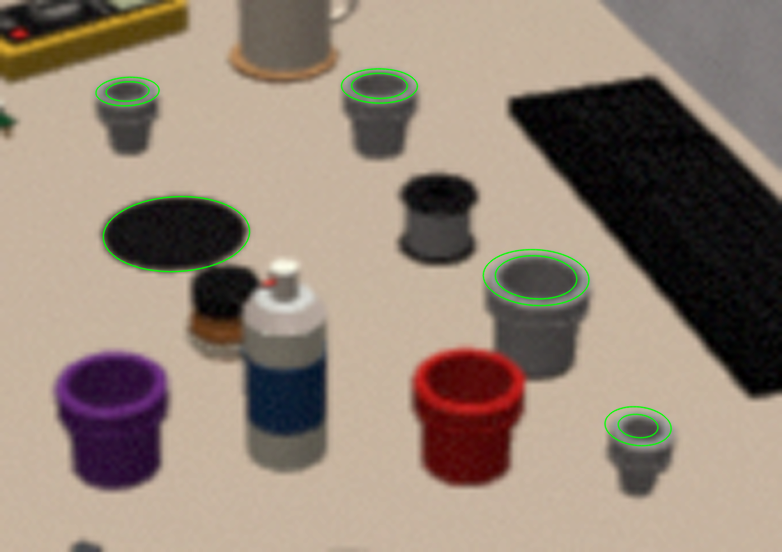

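View pics/t2.png

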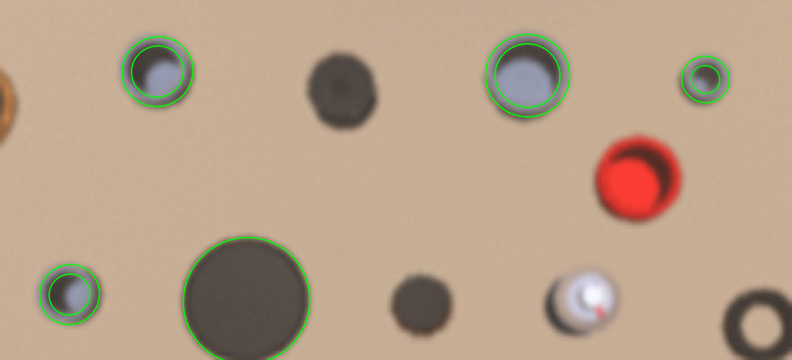

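```bash
python3 -m jog '[[[0.02,-0.03,0,0,0,0.113,1],[0.0324,-0.0477,0,0,0,0.113,1],[0.0324,-0.0477,0,0,0,0,1],[0.0324,-0.0477,0,0,0,0,1],[0.0324,-0.0477,0,0,0,0,1],[0.0324,-0.0477,0,0,0,0,1],[0.0324,-0.0477,0,0,0,0,1],[0.0324,-0.0477,0,0,0,0,1],[0.0324,-0.0477,0,0,0,0,1],[0.0324,-0.0477,0,0,0,0,1],[0.0324,-0.0477,0,0,0,0,1],[0.0324,-0.0477,0,0,0,0,1],[0.0324,-0.0477,0,0,0,0,1],[0.0324,-0.0477,0,0,0,0,1],[0.0324,-0.0477,0,0,0,0,1],[0.0324,-0.0477,0,0,0,0,1],[0,0,0,0,0,0,1],[0,0,0,0,0,0,1]]]' 30
```

```text
t: 2.35
eef_pos: [0.6567, -0.0879, 0.2507]
ee_rot: [3.14, 0.0, -1.572]
force: [-0.1, -0.5, 0.2]
width: 0.0875
```

```bash
python3 -m jog '[[[0.001,0,-0.06,0,0,0,1],[0,0,-0.05,0,0,0,1],[0,0,0,0,0,0,1]]]' 20; python3 - <<'E'
from station import grab_frame
from h import *
for n in("side","top"):
    f=grab_frame(n); cv2.imwrite(f"pics/{n}1.png",cv2.cvtColor(f["pixels"],cv2.COLOR_RGB2BGR))
crop("pics/side1.png","pics/s3.png",220,100,150,130,5)
E
```

```text
t: 2.72
eef_pos: [0.6551, -0.0865, 0.1381]
ee_rot: [3.134, -0.0, -1.569]
force: [0.3, 0.9, 0.6]
width: 0.0876
```

View pics/s3.png

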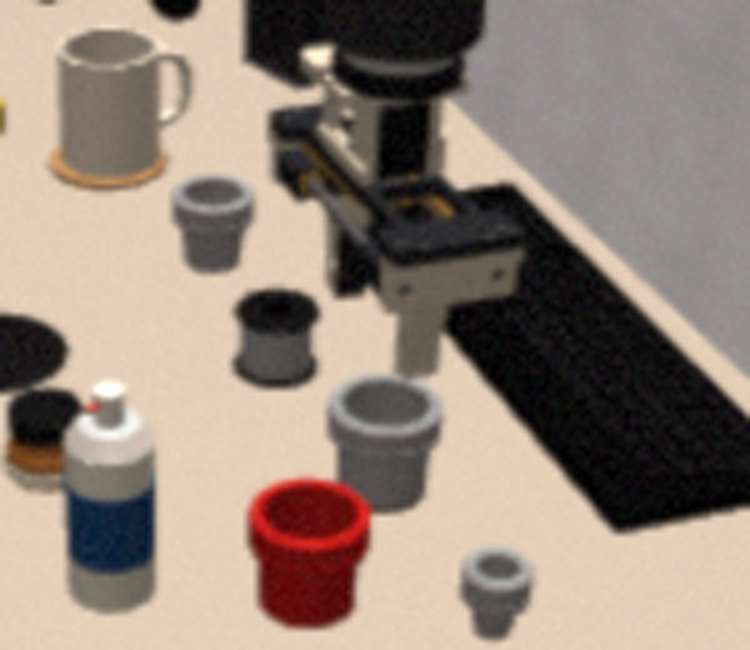

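```bash
python3 -m jog '[[[0,0,-0.04,0,0,0,1],[0,0,-0.025,0,0,0,1],[0,0,-0.011,0,0,0,1],[0,0,0,0,0,0,1]]]' 20; python3 -m jog '[[[0,0,0,0,0,0,0.7],[0,0,0,0,0,0,0.7],[0,0,0,0,0,0,0.7],[0,0,0,0,0,0,0.7],[0,0,0,0,0,0,0.7]]]' 20
```

```text
t: 3.32
eef_pos: [0.659, -0.0874, 0.067]
ee_rot: [-3.14, -0.0, -1.57]
force: [-0.8, -0.6, -0.9]
width: 0.0877
t: 3.95
eef_pos: [0.6588, -0.0877, 0.0668]
ee_rot: [-3.14, -0.0, -1.57]
force: [-1.6, -0.3, 7.0]
width: 0.0695
```

```bash
python3 -m jog '[[[-0.0052,0.0064,0,0,0,0,0.7],[-0.0148,0.0186,0,0,0,0,0.7],[-0.0148,0.0186,0,0,0,0,0.7],[-0.0148,0.0186,0,0,0,0,0.7],[-0.0148,0.0186,0,0,0,0,0.7],[-0.0148,0.0186,0,0,0,0,0.7],[-0.0148,0.0186,0,0,0,0,0.7],[-0.0148,0.0186,0,0,0,0,0.7],[-0.0148,0.0186,0,0,0,0,0.7],[-0.0148,0.0186,0,0,0,0,0.7],[-0.0148,0.0186,0,0,0,0,0.7],[-0.0148,0.0186,0,0,0,0,0.7],[-0.0148,0.0186,0,0,0,0,0.7],[-0.0052,0.0064,0,0,0,0,0.7],[0,0,0,0,0,0,0.7],[0,0,0,0,0,0,0.7]]]' 20
```

```text
t: 5.95
eef_pos: [0.4704, 0.1496, 0.0667]
ee_rot: [-3.14, 0.002, -1.57]
force: [-4.2, 4.6, 11.4]
width: 0.0693
```

```bash
python3 -m jog '[[[0,0,0,0,0,0,1],[0,0,0,0,0,0,1],[0,0,0,0,0,0,1],[0,0,0.03,0,0,0,1],[0,0,0.05,0,0,0,1],[0.03,0.0123,0.04,0,0,0,1],[0.053,0.02,0,0,0,0,1],[0.053,0.02,0,0,0,0,1],[0.053,0.0203,0,0,0,0,1],[0,0,0,0,0,0,1],[0,0,0,0,0,0,1]]]' 20; python3 - <<'E'
from station import grab_frame
from h import *
for n in("side","top"):
    f=grab_frame(n); cv2.imwrite(f"pics/{n}2.png",cv2.cvtColor(f["pixels"],cv2.COLOR_RGB2BGR))
p=(.4694,.1496)
cs=[(*p,.064,.035),(*p,.064,.027)]
overlay("pics/side2.png","side","pics/s4.png",cs,150,80,200,150,3.9)
overlay("pics/top2.png","top","pics/t4.png",cs+[(.657,.222,.058,.03)],145,130,140,120,5)
E
```

```text
t: 7.32
eef_pos: [0.6587, 0.2205, 0.1842]
ee_rot: [3.14, -0.001, -1.571]
force: [0.1, -0.6, 0.5]
width: 0.0877
```

View pics/s4.png

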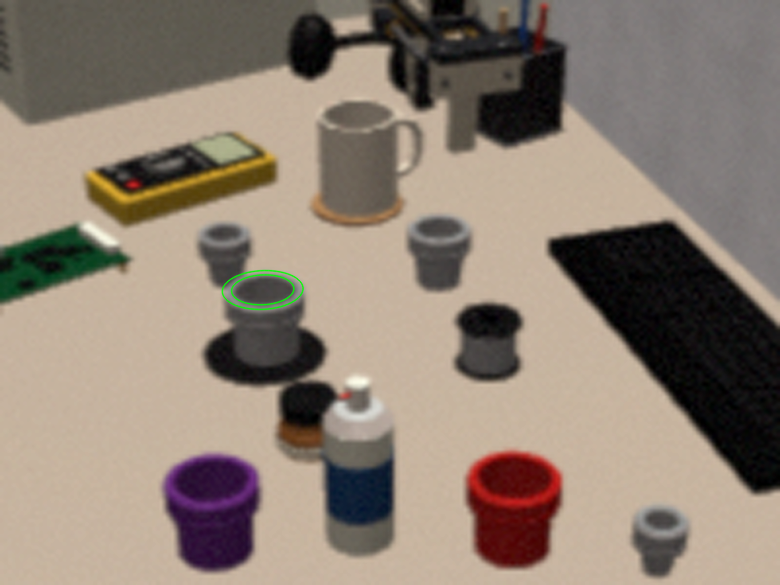

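View pics/t4.png

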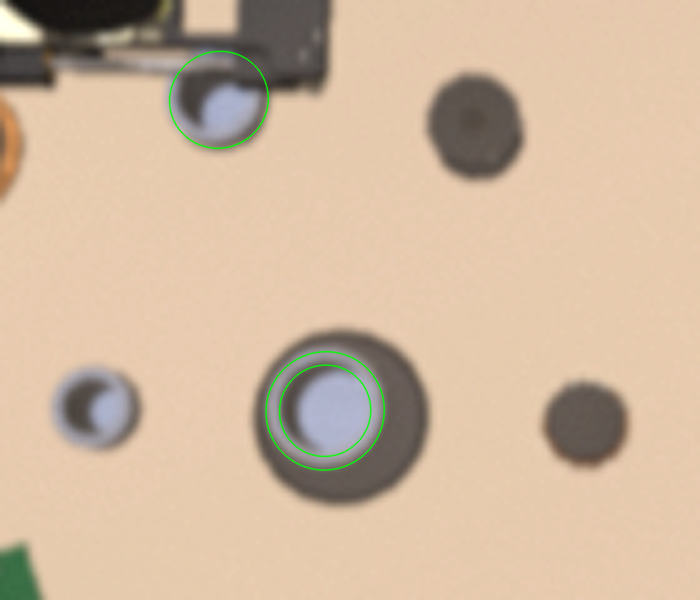

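```bash
python3 - <<'E'
from h import *
p=(.4694,.1496)
cs=[(*p,.064,.035),(*p,.064,.027),(*p,0,.028),(.4696,.1484,0,.055)]
overlay("pics/side2.png","side","pics/s5.png",cs,195,135,50,50,12)
overlay("pics/top2.png","top","pics/t5.png",cs[:2]+cs[3:],190,185,50,50,12)
cv2.imwrite("pics/c5.png",np.hstack([cv2.resize(cv2.imread(f),(400,400)) for f in("pics/s5.png","pics/t5.png")]))
E
```

```text
(no output)
```

View pics/c5.png

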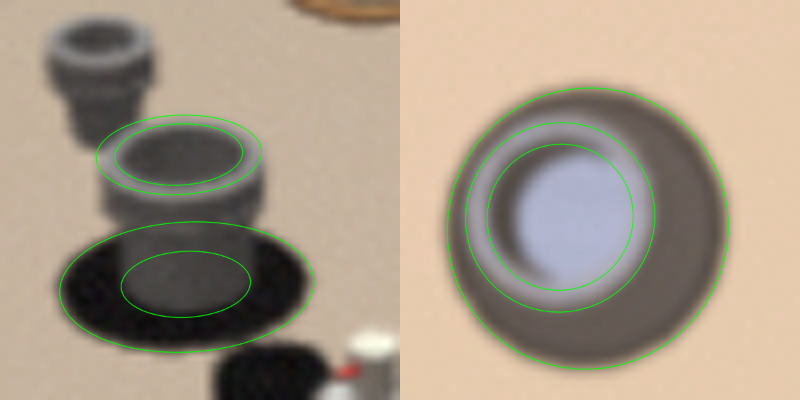

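```bash
python3 - <<'E'
from h import *
Q=[(.6572,.2221,.058,.03),(.4683,.2885,.052,.025),(.6615,-.2397,.046,.02),(.6579,-.0884,.064,.035)]
o=[]
for i,q in enumerate(Q):
    u,v=proj("top",q[:3]); x0,y0=int(u)-16,int(v)-16
    overlay("pics/top0.png","top","pics/a.png",[q,(q[0],q[1],q[2],q[3]-.008)],x0,y0,33,33,12); o.append(cv2.resize(cv2.imread("pics/a.png"),(390,290*390//390+100)))
cv2.imwrite("pics/c6.png",cv2.resize(np.vstack([np.hstack(o[:2]),np.hstack(o[2:])]),(600,600)))
E
```

```text
(no output)
```

View pics/c6.png

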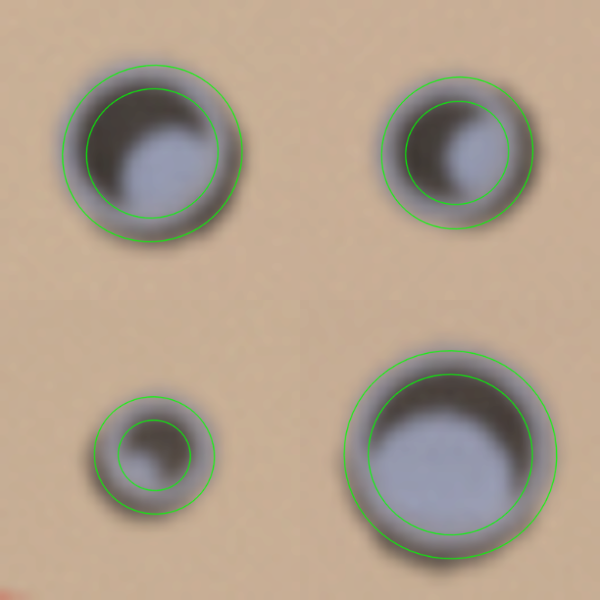

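```bash
python3 -m jog '[[[-0.0007,0.0022,-0.04,0,0,0,1],[0,0,-0.04,0,0,0,1],[0,0,-0.03,0,0,0,1],[0,0,-0.012,0,0,0,1],[0,0,0,0,0,0,1],[0,0,0,0,0,0,1]]]' 15; python3 -m jog '[[[0,0,0,0,0,0,0.55],[0,0,0,0,0,0,0.55],[0,0,0,0,0,0,0.55],[0,0,0,0,0,0,0.55],[0,0,0,0,0,0,0.55],[0,0,0,0,0,0,0.55]]]' 20
```

```text
t: 8.18
eef_pos: [0.6592, 0.2236, 0.0655]
ee_rot: [-3.139, 0.001, -1.57]
force: [-1.0, 0.1, 0.2]
width: 0.0877
t: 8.93
eef_pos: [0.6586, 0.2234, 0.0638]
ee_rot: [-3.141, 0.0, -1.57]
force: [-1.3, 0.6, 2.7]
width: 0.0585
```

```bash
python3 -m jog '[[[0,0,0.02,0,0,0,0.55],[0,0,0.04,0,0,0,0.55],[-0.01,-0.004,0.04,0,0,0,0.55],[-0.03,-0.0118,0.02,0,0,0,0.55],[-0.04,-0.0156,0,0,0,0,0.55],[-0.04,-0.0156,0,0,0,0,0.55],[-0.04,-0.0156,0,0,0,0,0.55],[-0.02,-0.008,-0.01,0,0,0,0.55],[-0.008,-0.0032,-0.02,0,0,0,0.55],[0,0,0,0,0,0,0.55],[0,0,0,0,0,0,0.55]]]' 20; python3 - <<'E'
from station import grab_frame
from h import *
for n in("side","top"):
    f=grab_frame(n); cv2.imwrite(f"pics/{n}3.png",cv2.cvtColor(f["pixels"],cv2.COLOR_RGB2BGR))
crop("pics/side3.png","pics/s6.png",180,90,110,110,5.4)
E
```

```text
t: 10.3
eef_pos: [0.4713, 0.1497, 0.1547]
ee_rot: [-3.14, 0.0, -1.57]
force: [0.5, -0.4, -0.1]
width: 0.0579
```

View pics/s6.png

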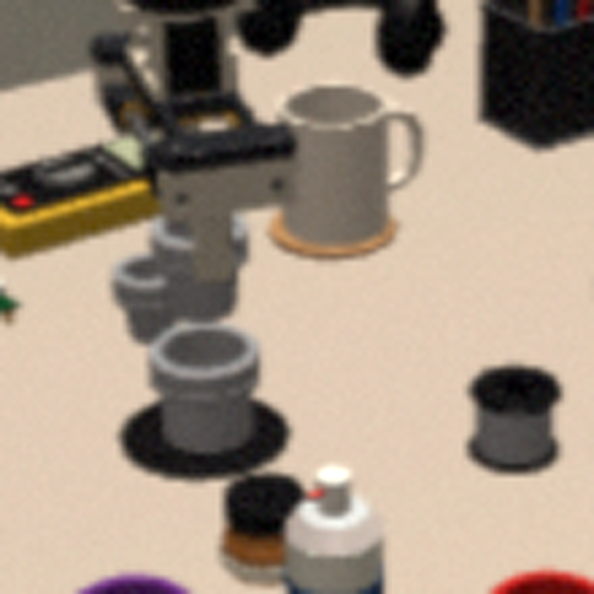

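```bash
python3 -m jog '[[[-0.0006,0,-0.015,0,0,0,0.55],[0,0,-0.015,0,0,0,0.55],[0,0,-0.01,0,0,0,0.55],[0,0,-0.008,0,0,0,0.55],[0,0,-0.005,0,0,0,0.55],[0,0,0,0,0,0,0.55]]]' 20;  python3 -m jog '[[[0,0,-0.003,0,0,0,0.55],[0,0,-0.003,0,0,0,0.55],[0,0,0,0,0,0,0.55],[0,0,0,0,0,0,0.55]]]' 20
```

```text
t: 11.15
eef_pos: [0.4698, 0.1493, 0.1003]
ee_rot: [3.141, -0.0, -1.571]
force: [-0.5, -0.2, -0.1]
width: 0.0582
t: 11.65
eef_pos: [0.4699, 0.1494, 0.0947]
ee_rot: [-3.141, 0.0, -1.571]
force: [-0.7, 0.5, -1.8]
width: 0.0583
```

```bash
python3 -m jog '[[[0,0,-0.001,0,0,0,0.55],[0,0,0,0,0,0,0.55],[0,0,0,0,0,0,0.8],[0,0,0,0,0,0,1],[0,0,0,0,0,0,1],[0,0,0,0,0,0,1],[0,0,0.03,0,0,0,1],[0,0,0.05,0,0,0,1],[0,0.03,0.02,0,0,0,1],[0,0.05,0,0,0,0,1],[-0.0015,0.05,0,0,0,0,1],[0,0.0094,0,0,0,0,1],[0,0,0,0,0,0,1],[0,0,0,0,0,0,1]]]' 20; python3 - <<'E'
from station import grab_frame
from h import *
for n in("side","top"):
    f=grab_frame(n); cv2.imwrite(f"pics/{n}4.png",cv2.cvtColor(f["pixels"],cv2.COLOR_RGB2BGR))
crop("pics/side4.png","pics/s7.png",180,90,80,110,5.4)
crop("pics/top4.png","pics/t7.png",145,170,110,90,5.4)
E
```

```text
t: 13.4
eef_pos: [0.4682, 0.2877, 0.1934]
ee_rot: [3.141, -0.0, -1.571]
force: [0.1, 0.7, -0.2]
width: 0.0875
```

View pics/s7.png

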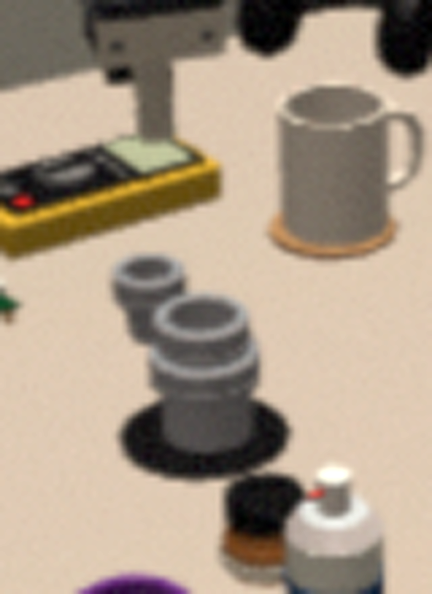

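View pics/t7.png

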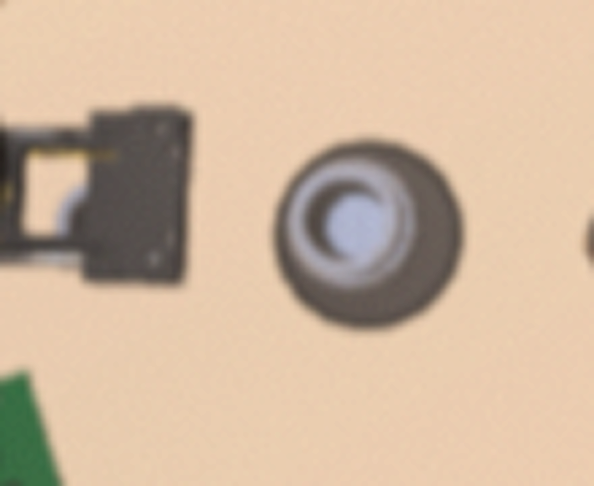

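```bash
python3 -m jog '[[[0.0003,0.001,-0.05,0,0,0,1],[0,0,-0.05,0,0,0,1],[0,0,-0.025,0,0,0,1],[0,0,-0.012,0,0,0,0.8],[0,0,0,0,0,0,0.7],[0,0,0,0,0,0,0.45],[0,0,0,0,0,0,0.45],[0,0,0,0,0,0,0.45],[0,0,0,0,0,0,0.45],[0,0,0,0,0,0,0.45],[0,0,0,0,0,0,0.45]]]' 20
```

```text
t: 14.88
eef_pos: [0.4693, 0.2905, 0.0577]
ee_rot: [-3.14, 0.001, -1.57]
force: [-0.6, 0.6, 6.7]
width: 0.0499
```

```bash
python3 -m jog '[[[0,0,0.02,0,0,0,0.45],[0,0,0.04,0,0,0,0.45],[0,0,0.04,0,0,0,0.45],[0,-0.01,0.02,0,0,0,0.45],[0,-0.025,0,0,0,0,0.45],[0.0005,-0.035,0,0,0,0,0.45],[0,-0.035,0,0,0,0,0.45],[0,-0.025,-0.005,0,0,0,0.45],[0,-0.011,-0.01,0,0,0,0.45],[0,0,0,0,0,0,0.45],[0,0,0,0,0,0,0.45]]]' 20; python3 - <<'E'
from station import grab_frame
from h import *
for n in("side",):
    f=grab_frame(n); cv2.imwrite(f"pics/{n}5.png",cv2.cvtColor(f["pixels"],cv2.COLOR_RGB2BGR))
crop("pics/side5.png","pics/s8.png",180,90,80,110,5.4)
E
```

```text
t: 16.25
eef_pos: [0.4692, 0.1491, 0.1613]
ee_rot: [3.141, -0.0, -1.57]
force: [0.3, -0.5, -1.0]
width: 0.0498
```

View pics/s8.png

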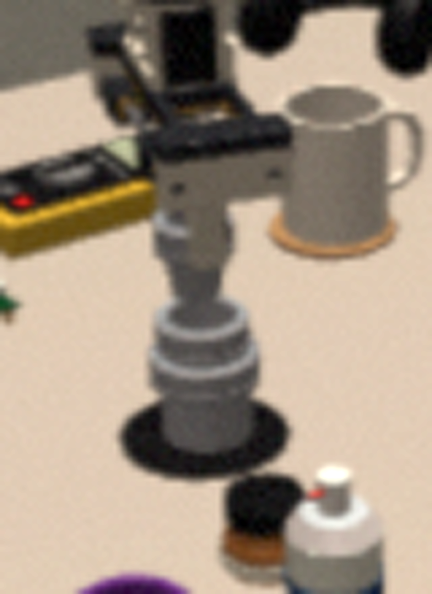

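```bash
python3 -m jog '[[[0.0008,0,-0.01,0,0,0,0.45],[0,0,-0.012,0,0,0,0.45],[0,0,-0.01,0,0,0,0.45],[0,0,-0.006,0,0,0,0.45],[0,0,-0.003,0,0,0,0.45],[0,0,0,0,0,0,0.45],[0,0,-0.002,0,0,0,0.45],[0,0,0,0,0,0,0.45]]]' 20
```

```text
t: 17.3
eef_pos: [0.47, 0.1488, 0.1187]
ee_rot: [-3.141, 0.0, -1.571]
force: [0.2, 0.4, -1.3]
width: 0.0503
```

```bash
python3 -m jog '[[[0,0,-0.001,0,0,0,0.45],[0,0,0,0,0,0,0.45],[0,0,0,0,0,0,0.7],[0,0,0,0,0,0,0.8],[0,0,0,0,0,0,0.8],[0,0,0.03,0,0,0,0.8],[0,0,0.05,0,0,0,0.8],[0.01,-0.02,0.02,0,0,0,0.8],[0.0228,-0.0461,0,0,0,0,0.8],[0.0228,-0.0461,0,0,0,0,0.8],[0.0228,-0.0461,0,0,0,0,0.8],[0.0228,-0.0461,0,0,0,0,0.8],[0.0228,-0.0461,0,0,0,0,0.8],[0.0228,-0.0461,0,0,0,0,0.8],[0.0228,-0.0461,0,0,0,0,0.8],[0.0222,-0.0457,0,0,0,0,0.8],[0,0,0,0,0,0,0.8],[0,0,0,0,0,0,0.8]]]' 20; python3 - <<'E'
from station import grab_frame
from h import *
for n in("side","top"):
    f=grab_frame(n); cv2.imwrite(f"pics/{n}6.png",cv2.cvtColor(f["pixels"],cv2.COLOR_RGB2BGR))
crop("pics/side6.png","pics/s9.png",180,80,180,150,4.3)
crop("pics/top6.png","pics/t9.png",185,185,60,60,6)
E
```

```text
t: 19.55
eef_pos: [0.6613, -0.2398, 0.2168]
ee_rot: [3.14, 0.0, -1.571]
force: [-0.7, 0.5, -0.1]
width: 0.0701
```

View pics/s9.png

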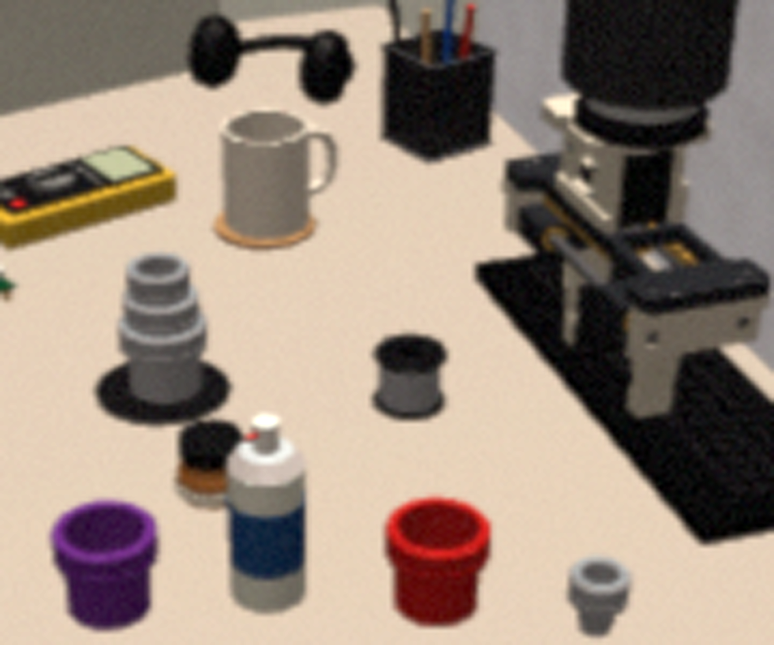

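View pics/t9.png

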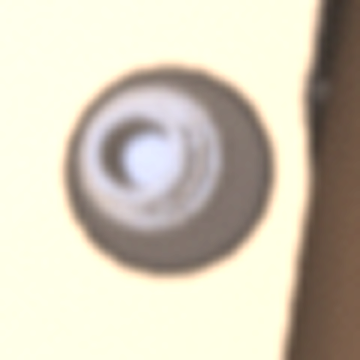

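```bash
python3 -m jog '[[[0.0005,0,-0.05,0,0,0,0.8],[0,0,-0.05,0,0,0,0.8],[0,0,-0.04,0,0,0,0.8],[0,0,-0.02,0,0,0,0.7],[0,0,-0.007,0,0,0,0.6],[0,0,0,0,0,0,0.35],[0,0,0,0,0,0,0.35],[0,0,0,0,0,0,0.35],[0,0,0,0,0,0,0.35],[0,0,0,0,0,0,0.35],[0,0,0,0,0,0,0.35]]]' 15
```

```text
t: 21.02
eef_pos: [0.6634, -0.2399, 0.0523]
ee_rot: [-3.139, -0.001, -1.57]
force: [0.3, 0.6, 6.3]
width: 0.0398
```

```bash
python3 -m jog '[[[0,0,0.02,0,0,0,0.35],[0,0,0.04,0,0,0,0.35],[0,0,0.05,0,0,0,0.35],[-0.01,0.02,0.04,0,0,0,0.35],[-0.02,0.0406,0,0,0,0,0.35],[-0.0228,0.0462,0,0,0,0,0.35],[-0.0228,0.0462,0,0,0,0,0.35],[-0.0228,0.0462,0,0,0,0,0.35],[-0.0228,0.0462,0,0,0,0,0.35],[-0.0228,0.0462,0,0,0,0,0.35],[-0.02,0.0406,0,0,0,0,0.35],[-0.015,0.0305,0,0,0,0,0.35],[-0.0085,0.0172,-0.01,0,0,0,0.35],[-0.0045,0.0088,-0.01,0,0,0,0.35],[0,0,0,0,0,0,0.35],[0,0,0,0,0,0,0.35]]]' 15; python3 - <<'E'
from station import grab_frame
from h import *
for n in("side",):
    f=grab_frame(n); cv2.imwrite(f"pics/{n}7.png",cv2.cvtColor(f["pixels"],cv2.COLOR_RGB2BGR))
crop("pics/side7.png","pics/s10.png",190,70,60,100,6)
E
```

```text
t: 23.02
eef_pos: [0.4706, 0.1485, 0.1809]
ee_rot: [-3.141, -0.0, -1.571]
force: [-0.4, 0.2, -0.4]
width: 0.0394
```

View pics/s10.png

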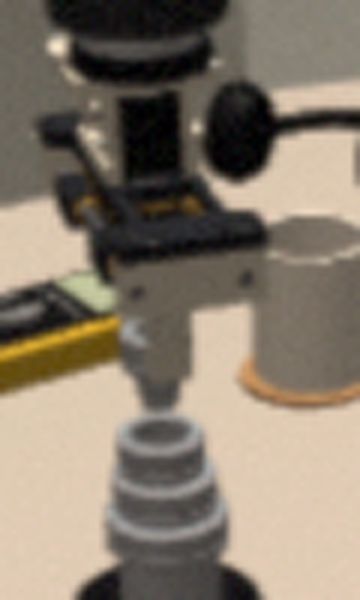

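```bash
python3 -m jog '[[[0.001,0.0003,-0.01,0,0,0,0.35],[0,0,-0.012,0,0,0,0.35],[0,0,-0.008,0,0,0,0.35],[0,0,-0.004,0,0,0,0.35],[0,0,-0.003,0,0,0,0.35],[0,0,0,0,0,0,0.35],[0,0,0,0,0,0,0.35]]]' 15
```

```text
t: 23.95
eef_pos: [0.4714, 0.1495, 0.1438]
ee_rot: [-3.141, 0.0, -1.57]
force: [0.2, -0.2, 0.1]
width: 0.0399
```

```bash
python3 -m jog '[[[0,0,-0.0012,0,0,0,0.35],[0,0,0,0,0,0,0.35],[0,0,0,0,0,0,0.5],[0,0,0,0,0,0,0.7],[0,0,0,0,0,0,0.7],[0,0,0.03,0,0,0,0.7],[0,0,0.05,0,0,0,0.7],[0.03,0,0.03,0,0,0,0.7],[0.05,0,0,0,0,0,0.7],[0.05,0,0,0,0,0,0.7],[0.04,0,0,0,0,0,0.7],[0,0,0,0,0,0,0.7],[0,0,0,0,0,0,0.7]]]' 15; python3 - <<'E'
from station import grab_frame
from h import *
for n in("side","top"):
    f=grab_frame(n); cv2.imwrite(f"pics/{n}8.png",cv2.cvtColor(f["pixels"],cv2.COLOR_RGB2BGR))
p=(.4702,.149)
crop("pics/side8.png","pics/a.png",195,110,60,75,8)
overlay("pics/side8.png","side","pics/b.png",[(*p,.064,.035),(*p,.088,.03),(*p,.112,.025),(*p,.136,.02)],195,110,60,75,8)
cv2.imwrite("pics/s11.png",cv2.resize(np.hstack([cv2.imread("pics/a.png"),cv2.imread("pics/b.png")]),(768,480)))
crop("pics/top8.png","pics/t11.png",140,130,260,140,3)
E
```

```text
t: 25.58
eef_pos: [0.6408, 0.1491, 0.2517]
ee_rot: [3.14, -0.001, -1.571]
force: [-0.8, 0.1, 0.4]
width: 0.0614
```

View pics/s11.png

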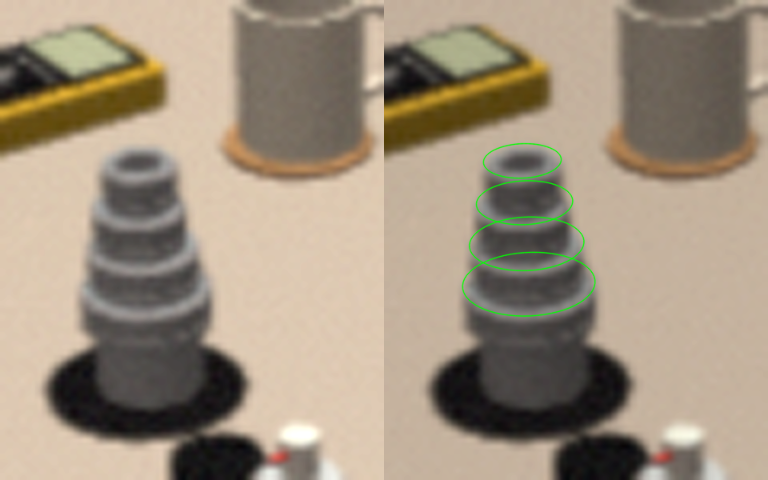

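View pics/t11.png

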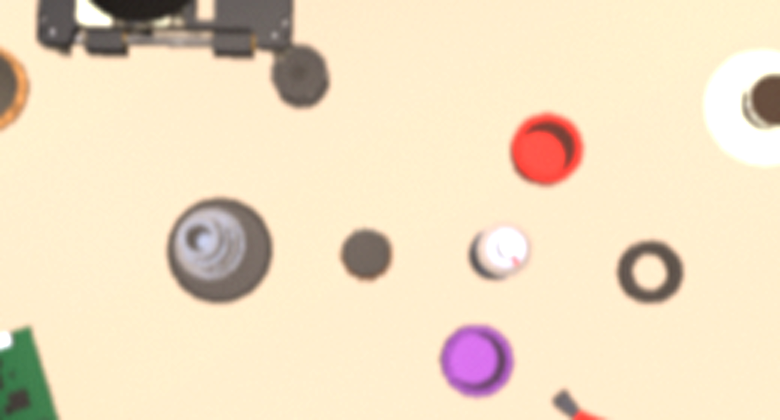

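```bash
python3 -c "
from station import job_done
print(job_done())"
```

```text
the job is handed in; nothing more can be done
None
```

The four steel pots are put away on the black mat, and I handed the job in at about 25.6 s of the 72 s allowed. No verdict was reported.

**What I did:** I gripped pot_1 by its collar and slid it straight onto the mat between the reel and the jar. I then picked up pot_2, pot_3 and pot_4 by their collars, lowered each to within about 1 mm of its seat, let go and moved the arm clear.

**Last checks:**
- **Nesting:** In the side camera picture the four rims sit at the fully nested heights (64, 88, 112 and 136 mm) and look upright and centred on each other.
- **Mat:** I put pot_1 within about 2 mm of the mat's centre. It was placed by the arm's position and looked right in the top view after release.
- **Other objects:** The reel, jar, spray can, tape and the red and purple pots look unmoved. I checked this by eye, and measured only the reel against its starting pixel.
- **Disagreements:** All the predicted rims fall about 0.5–1 pixel too high in the side view. The shift is the same for all four pots, so I took it as camera calibration error. The gripper also read about 58 mm on pot_2's 60 mm collar, but the pot held straight and seated normally.

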